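# Cycle a half-shut lever arch on the stockroom file

## Robot

A 6-joint arm with a two-finger parallel gripper is mounted at the origin on the work surface. World frame = base frame: x ahead of the robot, y to its left, z up, the work surface at z = 0. Lengths are in m, angles in rad, forces in N, time in s.
With the tool pointing down it reaches from about 0.225 to 0.875 m from the base axis. Payload 3.4 kg.
Tool frame: the origin (TCP) lies on the centre line of the jaws, within the pads' length; the fingertips stand 17 mm ahead of it and the grasp point (between the pads) lies 2 mm behind it (nose_length is the distance from the TCP to the fingertips, in m); z points along the fingers, y is the line along which they close (so a half turn about z gives the same grasp; the last joint's range is limited). The gripper opens to 85 mm and grips with 20 to 120 N. Pads are 22 mm wide; open, the fingers measure 114 mm over their backs; the gripper's body (76 mm by 85 mm) begins 54 mm behind the grasp point. The pads swing forward as they close: fully open they stand 13 mm farther back than shut.
Start: joints at [1.018, 0.276, 1.505, -0, 1.361, -0.121], TCP at [0.241, 0.522, 0.248] pointing down, gripper open.
Joint ranges: [-2.89, 2.89], [-0.75, 2.08], [0.22, 2.7], [-1.18, 4.32], [0.11, 2.71], [-2.7, 2.7]. Speed limits (rad/s): [2.57, 2.57, 3.14, 3.14, 3.14, 3.14].

## Interface

Orientations are given as a unit quaternion [w, x, y, z].
In Python, from rig import get_state, get_image, sign_off, find_in, place_of, nose_length gives the robot as it stands.
- The arm moves only by the tool apply_moves, never from a script. Its argument "deltas" is one flat list of numbers, 5 for each row, row after row: the finger opening in mm, from 0 to 85.4, then the shift along the tool's x, y, z in mm, then the turn about the tool's z in degrees. A call has 1 to 12 rows; each row is the pose to reach, as a shift and turn from the pose commanded when the call began, along the tool's axes at that moment; what a row does not reach only later rows make up. A row lasts 1/12 s, in which the tool goes at most 41.7 mm and 7.16 degrees, less where a joint would pass 70% of its speed; a pose out of reach is approached as far as the arm can. A call with a gripper value outside its range is refused whole. The fingers move at their own pace and stop on an object; "squeeze" is the grip in N (left out, the last holds). Time passes only in rows, so rows that repeat a pose let the fingers close. It gives the time, the measured TCP pose, the force, the opening and the grip force at its end, in the units of the state.
- get_state(): the state, without advancing time (a new reading comes with each control period).
- get_image(name): name is "scene" or "top"; returns a dict with "frame" (400x640x3 uint8, red, green, blue), "K" (3x3 intrinsics, pixels), "position" and "orientation" of the camera in the world. Camera axes: x right, y down, z forward; pixel columns grow to the right and rows downward; lengths in m; the calibration is good to about 2 mm. A picture is of the moment at which its call begins. There is no depth.
- sign_off(): hands the job in; it is judged then, once.
Trained networks look in a picture, given as the dict that the camera call returned (one of the last four; its "shot" number tells which), for a name from the list of things; names that differ only in an ending like _2 or _b are one class to them, and where a whole thing is asked for, a point or a joint stands for the part that bears it (a point fixed in the world has none). Each returns a list of dicts, best first, with "score" (0 to 1); they miss things now and then, are a little off and sometimes report something else, mostly with a low value. They report only what shows in the picture. A call takes as long as a camera call.
- find_in(query, picture): "point" ([column, row] in pixels, amid what is visible of it).
- place_of(query, picture): "point" ([column, row] in pixels: a listed point, or the origin of a listed thing).
The state is a dict: "clock": time; "qpos": joint angles; "qd": joint speeds; "effort": joint torques, N m; "position": TCP position; "ee_rot": TCP orientation; "contact_force": force on the tool from outside, world axes, zero at the start; "moment": the same for the moment, N m; "width": finger opening in m; "gripper_force": force on a finger pad.
Only numpy, scipy, OpenCV 4.12 (cv2) and the standard library are available. Lean on these libraries where they do the work, as an engineer would, in place of code of your own. Each camera call takes 0.05 s, during which the arm holds its last target. There are 200 camera calls.

## Task

The lever of the blue lever arch file was left part-way, so its rings are only half shut. Lift the blue file's lever right up until its rings spring fully open, then press the lever down again until it is fully home and the rings are closed. Leave the lever of the green file as it is.

Things in the scene. Friction and masses are not known exactly. Their poses are not given: they have to be found in the camera images.
- blue_file: Open blue A5 lever arch file, fixed flat on the bench. Origin on the bench under the ring mechanism; x along the spine (+-120 mm), +y to spine and cover (y -128 to 309), z up. Boards 3 mm; paper pad at y < -10, top z 12; ring arches at x +-40, y -20 to 20, z to 47 shut, open they lean to +y (to y 50), z to 65. Lever at y 38; its hinge axis is parallel to y at x 20, z 24, in cheeks to z 30.
- blue_lever (a joint): Hinge of the blue file's lever, rad: 0 = pressed fully home (rings closed), 1.35 = nearly upright at its stop (rings fully open); starts between 0.3 and 0.55. Stiff: it stays where it is left, and 2 to 3 N across its tip moves it either way. The arches follow it by themselves.
- blue_tip (a point): Centre of the yellow tab (34 mm long, 16 wide along file y, 9 thick) at the end of the blue file's lever, whose steel arm is 12 wide. Lever home: 100 mm from the hinge axis towards file -x and 10 above it, (-80, 38, 34) in the file frame; lifting swings it up and towards +x, to (8, 38, 124) at 1.35 rad. Nothing within 30 mm beside it along y but the flat boards and base plate (z to 6).
- green_tip (a point): Centre of the yellow tab of the green file's lever. The green file is the same as the blue one but for colour and lies beside it on either side, its lever anywhere from home to half up. To be left alone.

How it is judged:
On the way:
1. the blue file's lever is lifted right up and its rings are fully open (lever above 1.1 rad) (value of joint blue_lever above 1.1 rad), for 0.2 s.
At the end, for the whole second after the job is handed in: The blue file's lever, after having been fully up, is pressed home (within 0.12 rad, about 12 mm at the tip) and at rest with its rings closed; the green file's lever tip is within 15 mm of where it started (value of joint blue_lever below 0.12 rad and velocity of joint blue_lever between -0.1 and 0.1 rad/s and distance of green_tip from where it was at the start of the episode below 0.015 m); the robot touches nothing.
It fails at once if the green file's lever is moved by more than 15 mm at its tip (distance of green_tip from where it was at the start of the episode above 0.015 m).
It also fails if it takes over 38 s, if anything falls off the work surface, if the arm or the gripper's body presses on something with over 40 N, if the wrist force passes 120 N, or if a joint passes its speed limit or range.

## Working session

There is one attempt and no reset: what is moved stays moved. The work goes in short steps, Python scripts to look and compute and a tool call to move; the robot and the scene stay as the last step left them, time stands still between calls to the robot, and variables do not carry over. Pictures are saved under pics/ and viewed, at most 10 in all, crops included, and the job is handed in when it is done.

Besides the shell and the picture viewer there is one more tool, called after ">>>" as name(argument=value, ...), one argument or row to a line, values as JSON. apply_moves: Moves the arm, as the interface text tells. Its arguments: {"type":"object","properties":{"deltas":{"type":"array"},"squeeze":{"type":"number"}},"required":["deltas"]}

```bash
mkdir -p pics; cat > h.py <<'E'
import numpy as np, cv2, json
from scipy.spatial.transform import Rotation as R
from rig import *
def rot(q): return R.from_quat([q[1],q[2],q[3],q[0]]).as_matrix()
def ray(p,im):
    d=rot(im["orientation"])@np.linalg.inv(im["K"])@np.array([p[0],p[1],1]); return np.array(im["position"]),d/np.linalg.norm(d)
def atz(p,im,z):
    o,d=ray(p,im); return o+d*(z-o[2])/d[2]
def tri(p1,i1,p2,i2):
    o1,a=ray(p1,i1);o2,b=ray(p2,i2)
    s=np.linalg.lstsq(np.c_[a,-b],o2-o1,rcond=None)[0]
    A,B=o1+a*s[0],o2+b*s[1]; return (A+B)/2,np.linalg.norm(A-B)
def proj(P,im):
    c=rot(im["orientation"]).T@(np.array(P)-im["position"]); u=np.array(im["K"])@c; return u[:2]/u[2]
def save(im,n): cv2.imwrite("pics/"+n,cv2.cvtColor(im["frame"],cv2.COLOR_RGB2BGR))
E
python3 - <<'E'
from h import *
np.set_printoptions(precision=3,suppress=True)
ims={}
for n in("scene","top"):
    im=get_image(n);save(im,n+"0.png");ims[n]=im
    for q in("blue_tip","green_tip","blue_file"):
        for r in place_of(q,im)[:2]: print(n,q,r, atz(r["point"],im,0.05 if 'tip' in q else 0))
    for q in ("blue_lever",):
        print(n,q,find_in(q,im)[:2])
s=get_state();print(s["position"],s["ee_rot"],s["clock"],nose_length); print(rot(s["ee_rot"]))
E
```

```text
scene blue_tip {'point': [208.4, 259.1], 'score': 0.71} [ 0.528 -0.282  0.05 ]
scene green_tip {'point': [375.7, 145.4], 'score': 0.71} [0.478 0.172 0.05 ]
scene blue_file {'point': [214.8, 310.4], 'score': 0.7} [ 0.603 -0.316  0.   ]
scene blue_lever [{'point': [220.6, 275.6], 'score': 0.94}, {'point': [244.5, 296.9], 'score': 0.48}]
top blue_tip {'point': [430.2, 196.2], 'score': 0.63} [ 0.546 -0.29   0.05 ]
top green_tip {'point': [227.4, 227.3], 'score': 0.61} [0.466 0.187 0.05 ]
top green_tip {'point': [434.5, 173.0], 'score': 0.44} [ 0.603 -0.301  0.05 ]
top blue_file {'point': [437.6, 174.5], 'score': 0.78} [ 0.609 -0.321  0.   ]
top blue_lever [{'point': [426.9, 184.0], 'score': 0.66}]
[0.241 0.522 0.248] [0.    0.214 0.977 0.   ] 0.5 0.017
[[-0.908  0.418  0.   ]
 [ 0.418  0.908  0.   ]
 [-0.     0.    -1.   ]]
```

View pics/scene0.png

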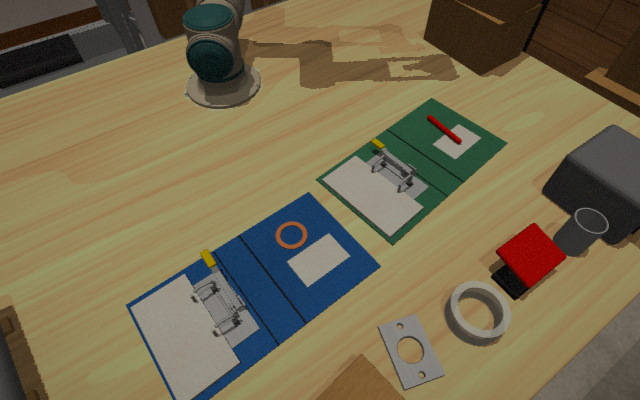

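View pics/top0.png

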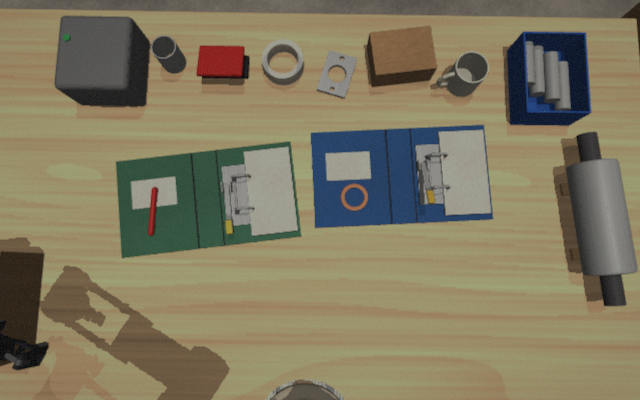

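The scene view shows the blue file at front left with its tab at (208,259), and the green file further back with its tab at (378,146). In the top view the blue tab is at (430,196) and the green at (228,227). The networks agree with both. The blue file's x axis is about world +x.

```bash
python3 - <<'E'
from h import *
np.set_printoptions(precision=4,suppress=True)
a=get_image("scene");b=get_image("top")
g=lambda q,i:place_of(q,i)[0]["point"]
tip,e=tri(g("blue_tip",a),a,g("blue_tip",b),b)
org,e2=tri(g("blue_file",a),a,g("blue_file",b),b)
print(tip,e,org,e2)
# yaw from blue outline in the top view (board at z~3mm)
h=cv2.cvtColor(b["frame"],cv2.COLOR_RGB2HSV)
m=cv2.inRange(h,(100,120,40),(125,255,255)); m[:, :300]=0;m[:,500:]=0;m[:110]=0;m[240:]=0
pts=cv2.findNonZero(m); box=cv2.boxPoints(cv2.minAreaRect(pts))
w=np.array([atz(p,b,.003) for p in box]); print(box,w)
w=w[:,:2]; ed=np.roll(w,-1,0)-w; L=np.linalg.norm(ed,axis=1);print(L)
v=ed[L.argmax()]; v=v if v[1]>0 else -v
yaw=np.arctan2(-v[0],v[1]); Rz=np.array([[np.cos(yaw),-np.sin(yaw)],[np.sin(yaw),np.cos(yaw)]])
o2=w.mean(0)-Rz@[0,(309-128)/2000]
print("yaw",np.degrees(yaw),"org outline",o2)
for o in(org[:2],o2):
    loc=Rz.T@(tip[:2]-o); print("tip local",loc, "angle",np.arctan2(tip[2]-.024,.02-loc[0])-np.arctan2(10,100))
E
```

```text
[ 0.5397 -0.2823  0.0726] 0.001249923222051158 [ 0.6134 -0.3175  0.0071] 0.004646654049425202
[[310.8077 132.9615]
 [486.7896 124.5814]
 [491.2557 218.3688]
 [315.2738 226.7489]] [[ 0.7099 -0.003   0.003 ]
 [ 0.7386 -0.447   0.003 ]
 [ 0.5007 -0.4497  0.003 ]
 [ 0.4738 -0.0181  0.003 ]]
[0.4449 0.2379 0.4325 0.2366]
yaw 3.6950568221525306 org outline [ 0.6116 -0.3197]
tip local [-0.0713  0.0398] angle 0.38951779411798776
tip local [-0.0694  0.042 ] angle 0.39854220327449874
```

>>> apply_moves(
  deltas=[40,-608,-605,40,-28,40,-608,-605,40,-28,40,-608,-605,40,-28,40,-608,-605,40,-28,40,-608,-605,40,-28,40,-608,-605,40,-28,40,-608,-605,40,-28,40,-608,-605,40,-28,40,-608,-605,40,-28,40,-608,-605,40,-28,40,-608,-605,40,-28,40,-608,-605,40,-28],
  squeeze=30,
)

```text
clock: 1.8
position: [0.412, 0.0608, 0.2258]
ee_rot: [0.001, -0.028, 1.0, 0.0]
contact_force: [0.8, 0.9, 0.0]
width: 0.0403
gripper_force: 0.0
```

>>> apply_moves(
  deltas=[40,0,0,0,0,40,0,0,0,0],
)

```text
clock: 1.97
position: [0.4125, 0.0606, 0.2255]
ee_rot: [0.0, -0.026, 1.0, 0.0]
contact_force: [-0.4, 0.8, -0.8]
width: 0.0398
gripper_force: 0.0
```

```bash
python3 - <<'E'
from h import *
s=get_state();M=rot(s["ee_rot"]);print(M.round(4),s["position"],s["qpos"],(M.T@(np.array([.540,-.282,.16])-s["position"])*1000).round(1))
E
```

```text
[[-9.987e-01 -5.100e-02  1.000e-04]
 [-5.100e-02  9.987e-01  1.000e-04]
 [-1.000e-04  1.000e-04 -1.000e+00]] [0.41249199 0.06063642 0.22547908] [-2.13764374e-02  5.05592067e-02  1.84791750e+00  1.20085371e-04
  1.24304745e+00 -1.64326978e+00] [-109.8 -348.7   65.4]
```

>>> apply_moves(
  deltas=[40,-110,-349,65,-0.5,40,-110,-349,65,-0.5,40,-110,-349,65,-0.5,40,-110,-349,65,-0.5,40,-110,-349,65,-0.5,40,-110,-349,65,-0.5,40,-110,-349,65,-0.5,40,-110,-349,65,-0.5,40,-110,-349,65,-0.5,40,-110,-349,65,-0.5,40,-110,-349,65,-0.5],
)

```text
clock: 2.88
position: [0.5422, -0.2791, 0.1593]
ee_rot: [-0.001, -0.033, 0.999, 0.001]
contact_force: [0.2, 0.3, -0.5]
width: 0.0402
gripper_force: 0.0
```

```bash
python3 - <<'E'
from h import *
s=get_state();print(s["position"],s["clock"])
a=get_image("scene");save(a,"s1.png")
f=a["frame"]
u=proj(s["position"],a); tp=proj([.540,-.282,.073],a);print(u,tp,[place_of("blue_tip",a)[:1]])
x,y=int(tp[0]),int(tp[1]); c=f[max(0,y-75):y+75,max(0,x-100):x+100]
cv2.imwrite("pics/s1c.png",cv2.cvtColor(cv2.resize(c,None,fx=4,fy=4,interpolation=cv2.INTER_CUBIC),cv2.COLOR_RGB2BGR))
E
```

```text
[ 0.54220115 -0.27910068  0.1593037 ] 2.8833
[198.6474792  233.79200777] [208.32849623 258.08638832] [[{'point': [207.1, 256.2], 'score': 0.83}]]
```

View pics/s1c.png

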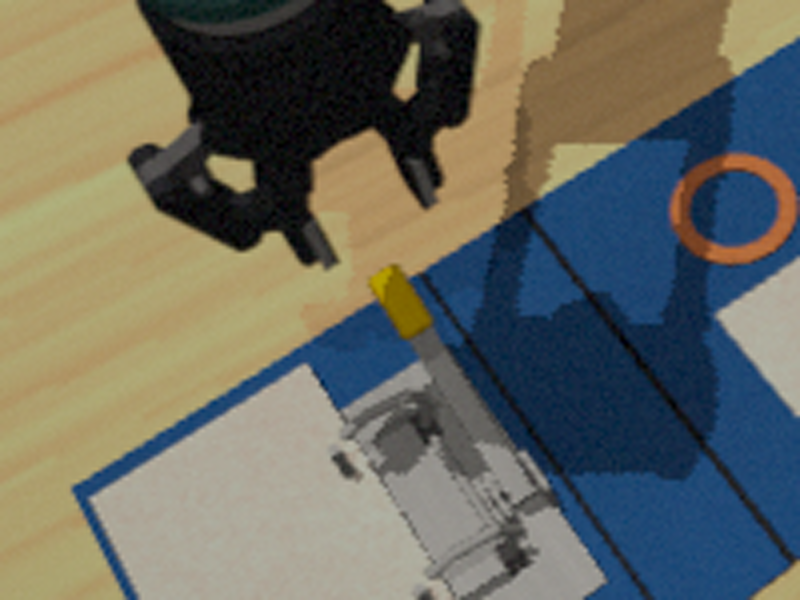

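The crop shows the open fingers straddling the yellow tab, which is at (400,300) in the crop. I'll descend and close.

>>> apply_moves(
  deltas=[40,2,-2,40,0,40,2,-2,70,0,40,2,-2,88,0,40,2,-2,88,0,12,2,-2,88,0,12,2,-2,88,0,12,2,-2,88,0,12,2,-2,88,0,12,2,-2,88,0,12,2,-2,88,0],
  squeeze=30,
)

```text
clock: 3.82
position: [0.5408, -0.2833, 0.0748]
ee_rot: [0.002, -0.033, 0.999, -0.002]
contact_force: [-0.1, -5.8, 1.9]
width: 0.0152
gripper_force: 34.2
```

```bash
python3 - <<'E'
from h import *
s=get_state();M=rot(s["ee_rot"]);print(s["position"],s["width"],s["gripper_force"],s["contact_force"])
p=np.array(s["position"])
H=np.array([.630,-.279,.024]); fx=np.array([np.cos(.063),np.sin(.063),0]);
# grasp point = tcp + 2mm up ; angle
g=p+[0,0,.002]; r=g-H; a0=np.arctan2(r[2],-(r@fx)); rad=np.hypot(r[2],r@fx); print("ang",a0-.0997,"rad",rad)
for q in list(np.linspace(a0,1.35+.0997,10)[1:])+[0.0997,.07,.05]:
    d=rad*(np.array([0,0,np.sin(q)-np.sin(a0)])+ -fx*(np.cos(q)-np.cos(a0)))
    print(round(q-.0997,2),(M.T@d*1000).round(1))
E
```

```text
[ 0.54084606 -0.28332965  0.07483013] 0.015243324653683972 34.21916663646698 [-0.1358967  -5.81222056  1.91209813]
ang 0.43476939072642284 rad 0.10371366240687599
0.54 [-5.9 -0.1 -8.8]
0.64 [-12.6  -0.1 -16.9]
0.74 [-20.1  -0.2 -24.3]
0.84 [-28.3  -0.3 -30.9]
0.94 [-37.1  -0.3 -36.6]
1.04 [-46.5  -0.4 -41.4]
1.15 [-56.3  -0.4 -45.3]
1.25 [-66.5  -0.5 -48.1]
1.35 [-76.9  -0.5 -49.9]
0.0 [14.1  0.3 42.5]
-0.03 [14.4  0.3 45.5]
-0.05 [14.5  0.3 47.6]
```

>>> apply_moves(
  deltas=[12,-6,-1,-9,0,12,-13,-1,-17,0,12,-20,-1,-24,0,12,-28,-1,-31,0,12,-37,-1,-37,0,12,-46,-1,-41,0,12,-56,-1,-45,0,12,-66,-1,-48,0,12,-73,-1,-49,0,12,-73,-1,-49,0,12,-73,-1,-49,0,12,-73,-1,-49,0],
)

```text
clock: 4.82
position: [0.6126, -0.2788, 0.1232]
ee_rot: [0.0, -0.033, 0.999, -0.001]
contact_force: [-1.1, -5.4, 1.4]
width: 0.0153
gripper_force: 34.3
```

```bash
python3 - <<'E'
from h import *
s=get_state();print(s["position"],s["width"],s["gripper_force"],s["contact_force"])
a=get_image("scene")
f=a["frame"]
x,y=proj(s["position"],a).astype(int)
c=f[max(0,y-55):y+95,max(0,x-100):x+100]
cv2.imwrite("pics/s2c.png",cv2.cvtColor(cv2.resize(c,None,fx=4,fy=4,interpolation=cv2.INTER_CUBIC),cv2.COLOR_RGB2BGR))
E
```

```text
[ 0.61258372 -0.27879936  0.12322282] 0.015272643042500887 34.30960714817047 [-1.09461545 -5.41190841  1.35168289]
```

View pics/s2c.png

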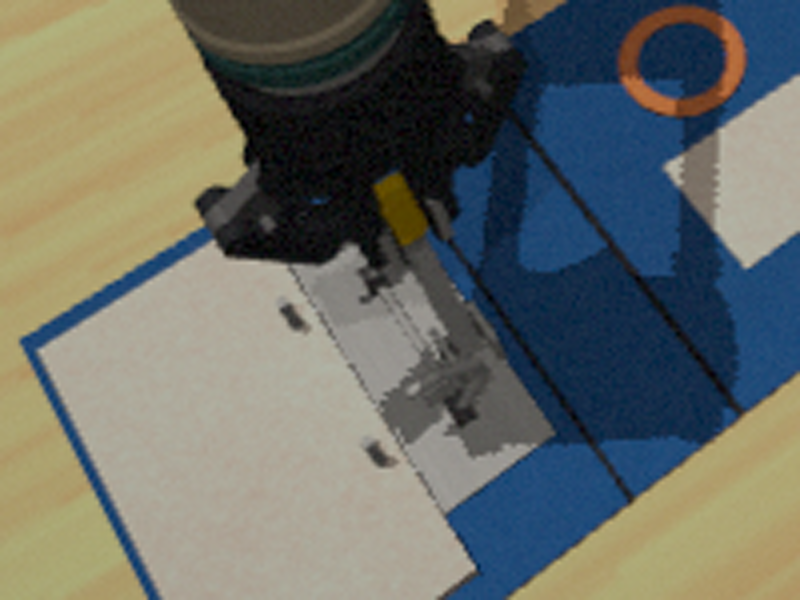

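The lever is upright in the grip at about 1.3 rad and the arches lean open. I'll hold briefly, then trace the arc back down.

>>> apply_moves(
  deltas=[12,-3,0,-1,0,12,-3,0,-1,0,12,7,0,1,0,12,17,0,4,0,12,27,0,8,0,12,36,0,12,0,12,45,0,18,0,12,53,0,25,0,12,60,0,32,0,12,67,0,40,0,12,73,0,49,0,12,73,0,49,0],
)

```text
clock: 5.87
position: [0.5406, -0.2834, 0.0738]
ee_rot: [0.002, -0.032, 0.999, -0.001]
contact_force: [0.3, -3.2, 0.5]
width: 0.0154
gripper_force: 32.9
```

>>> apply_moves(
  deltas=[12,5,0,10,0,12,9,0,19,0,12,12,0,30,0,12,14,0,39,0,12,14,0,43,0,12,14,0,45,0,12,14,0,45,0,12,14,0,45,0],
)

```text
clock: 6.53
position: [0.5269, -0.2843, 0.0313]
ee_rot: [0.002, -0.033, 0.999, -0.001]
contact_force: [-4.4, -1.7, 20.3]
width: 0.015
gripper_force: 35.8
```

20 N upward at tab z of about 33 mm means the lever has reached its stop. I'll release, rise and check.

>>> apply_moves(
  deltas=[40,0,0,0,0,40,0,0,0,0,40,0,0,0,0,40,0,0,0,0,40,0,0,-30,0,40,0,0,-60,0,40,0,0,-95,0,40,30,0,-125,0,40,70,0,-150,0,40,70,0,-150,0,40,70,0,-150,0],
)

```text
clock: 7.45
position: [0.4546, -0.288, 0.1789]
ee_rot: [0.001, -0.032, 0.999, -0.0]
contact_force: [-0.5, 0.3, -0.6]
width: 0.0397
gripper_force: 0.0
```

```bash
python3 - <<'E'
from h import *
s=get_state();print(s["position"],s["width"],s["contact_force"])
a=get_image("scene");b=get_image("top")
for q in("blue_tip","green_tip"):
    print(q,tri(place_of(q,a)[0]["point"],a,place_of(q,b)[0]["point"],b),place_of(q,a)[0],place_of(q,b)[0])
print(proj([.5305,-.284,.034],a))
c=a["frame"][200:350,120:320]
cv2.imwrite("pics/s3c.png",cv2.cvtColor(cv2.resize(c,None,fx=4,fy=4,interpolation=cv2.INTER_CUBIC),cv2.COLOR_RGB2BGR))
E
```

```text
[ 0.45464704 -0.28795973  0.1789015 ] 0.0396865761840411 [-0.49897507  0.29850466 -0.56557306]
blue_tip (array([ 0.52362036, -0.2856194 ,  0.02618456]), np.float64(0.0005997019783661932)) {'point': [208.7, 264.1], 'score': 0.82} {'point': [426.5, 207.0], 'score': 0.78}
green_tip (array([0.46749917, 0.18026318, 0.03805413]), np.float64(0.0029675916689020183)) {'point': [375.7, 144.7], 'score': 0.62} {'point': [231.9, 227.3], 'score': 0.51}
[209.90160009 264.49013283]
```

View pics/s3c.png

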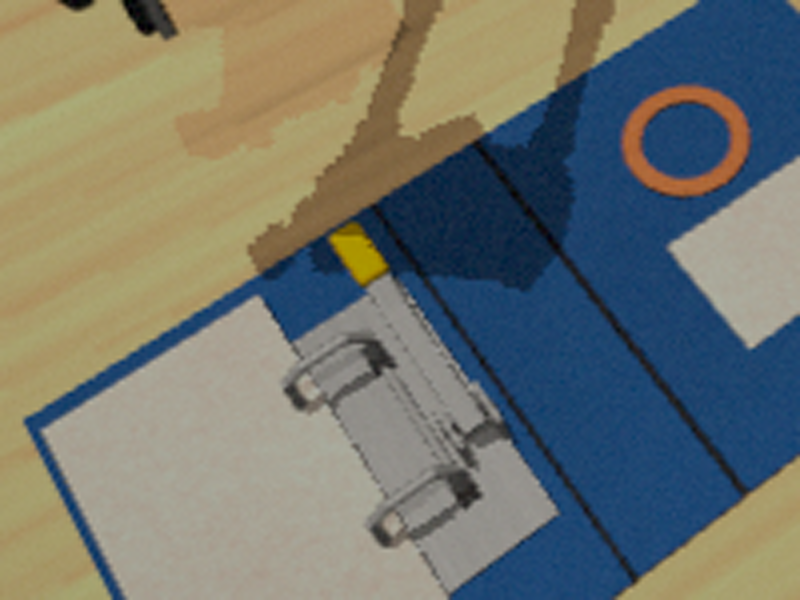

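The lever is flat at its home position, with the tab at (358,253) in the crop, and both arches are closed. The arm is clear and the green tip hasn't moved.

```bash
python3 -c "
from rig import *
print(sign_off())"
```

```text
the job is handed in; nothing more can be done
None
```

I lifted the blue lever to about 1.3 rad (rings open), pressed it home against its stop with the rings closed, left the green lever alone, and handed the job in at about 7.6 s; no verdict came back.

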